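# Probe two test points on the robot buggy and hold up the reading

### The job

Draw the orange circuit tester out of its slanting holder and with its steel tip gently press down first the red and then the blue test point on the robot buggy, each by a few millimetres for about half a second, leaving the yellow one alone. Then turn the tester level with its readout window facing up and hold it still, at least 20 cm above the bench and touching nothing else, so that the reading can be seen; finish while holding it there in the gripper. Leave everything else on the bench where it is.

Things in the scene. Friction and masses are not known exactly. Their poses are not given: they have to be found in the camera images.
- tester_mid (a point): centre of the orange handle of the circuit tester (rigid pen-like tool, 90 g): grip here. x along the tester to its tip, y across its flat sides, z out of the readout face. Handle x = -55 to +35 mm, 24 wide (y), 18 thick (z). Starts leaning in the holder: tip down about 30 degrees (it sags a little in the 35 degree sleeve), y level, readout on the upper side; this point about 82 mm above the bench
- tester_tip (a point): steel tip of the tester, 106 mm along its x axis from tester_mid; inside the holder at the start. In front of the handle come a black finger guard (x = 35 to 41 mm, 34 wide, 28 thick), a black nose 20 x 16 mm to x = 76, and a steel rod 5 mm in diameter to the tip
- tester_readout (a point): centre of the green readout window, 22 x 12 mm, on the tester's +z face near its rear end, 36 mm behind tester_mid; same axes as tester_mid. The centre of mass lies within 15 mm of tester_mid
- holder: fixed holder: steel base 120 x 80 x 12 mm with a blue sleeve rising at 35 degrees towards its own -x side (the robot's side). Origin: centre of the base's underside. Sleeve 59 mm long, closed all round; nose and rod are inside with 1.5 mm play each side, so the tester comes out only back along its own axis, by 70 mm or more
- holder_mouth (a point): centre of the sleeve's mouth, about 62 mm above the bench, on which the tester's guard rests at the start; the handle stands out of it
- buggy: two-wheeled robot buggy fixed on a stand: plywood deck 190 (x) x 120 mm, its top 56 mm above the bench; tyres and yellow motors at the sides, battery pack (79 mm high) on its +x half. Origin: under the deck's centre, on the bench. Three test points stand in a row along y on the deck, 42 mm apart, 60 mm to -x of the centre; colours in any order
- red_point: red plastic collar of a test point fixed on the deck, 28 mm across, 12 mm high; origin at its foot. It carries the red point's brass cap
- red_top (a point): centre of the top of the brass cap in the red collar: flat, 18 mm across, about 76 mm above the bench and 8 mm above its collar; z up. It sinks when pressed
- red_cap (a joint): how far the sprung brass cap of the red point is pressed down, m: about 0 free, 0.006 fully down (light spring, 0.25 N plus 0.25 N per mm, then a hard stop)
- yellow_point: yellow plastic collar of a test point fixed on the deck, 28 mm across, 12 mm high; origin at its foot. It carries the yellow point's brass cap
- yellow_top (a point): centre of the top of the brass cap in the yellow collar: flat, 18 mm across, about 76 mm above the bench and 8 mm above its collar; z up. It sinks when pressed
- yellow_cap (a joint): how far the sprung brass cap of the yellow point is pressed down, m: about 0 free, 0.006 fully down (light spring, 0.25 N plus 0.25 N per mm, then a hard stop)
- blue_point: blue plastic collar of a test point fixed on the deck, 28 mm across, 12 mm high; origin at its foot. It carries the blue point's brass cap
- blue_top (a point): centre of the top of the brass cap in the blue collar: flat, 18 mm across, about 76 mm above the bench and 8 mm above its collar; z up. It sinks when pressed
- blue_cap (a joint): how far the sprung brass cap of the blue point is pressed down, m: about 0 free, 0.006 fully down (light spring, 0.25 N plus 0.25 N per mm, then a hard stop)
- glue: white glue bottle with red cap, 38 mm across, 110 mm tall; origin at its foot (bystander)
- can: red can, 52 mm across, 130 mm tall; origin at its foot (bystander)
- tape: yellow roll of tape lying flat, 90 mm across, 25 mm high; origin at the centre of its underside (bystander)
- screwdriver: screwdriver lying on the bench; origin under its middle (bystander)
- frame: laser-cut plywood frame lying flat, 90 x 64 x 4 mm; origin at the centre of its underside (bystander)
- jar: small jar with blue lid, 44 mm across, 50 mm tall; origin at its foot (bystander)
Things that resemble listed ones, but are neither listed nor needed, are in the scene too. What is shaped like the part that bears tester_mid but purple is not meant.

How it is judged:
By the outcome, as a careful person would: the job done as asked, in the order asked, and still so for the second after the job is handed in, while the arm keeps its last pose, push and grip.
It also fails if it takes over 48 s, if anything falls off the work surface, if the arm or the gripper's body presses on something with over 40 N, if the wrist force passes 120 N, or if a joint passes its speed limit or range.

### The arm

A 6-joint arm with a two-finger parallel gripper is mounted at the origin on the work surface. World frame = base frame: x ahead of the robot, y to its left, z up, the work surface at z = 0. Lengths are in m, angles in rad, forces in N, time in s.
With the tool pointing down it reaches from about 0.35 to 0.85 m from the base axis. Payload 8.1 kg.
Tool frame: the origin (TCP) lies at the centre of the arm's flange, where the gripper is bolted on; the fingertips stand 186 mm ahead of it and the grasp point (between the pads) lies 167 mm ahead of it; z points along the fingers, y is the line along which they close (so a half turn about z gives the same grasp; the last joint's range is limited). The gripper opens to 93 mm and grips with 3 to 60 N. Pads are 15 mm wide; open, the fingers measure 128 mm over their backs; the gripper's body (75 mm by 188 mm) begins 65 mm behind the grasp point.
Start: joints at [-1.417, 0.13, 1.488, -0, 1.523, -0.085], TCP at [0.142, -0.583, 0.405] pointing down, gripper open.
Joint ranges: [-2.96, 2.96], [-0.89, 2.26], [0.02, 2.5], [-1.34, 4.48], [0, 2.73], [-2.66, 2.66]. Speed limits (rad/s): [2.39, 2.39, 2.79, 3.14, 3.14, 3.14].

### API

Orientations are given as a rotation vector (axis times angle).
In Python, from plant import read_state, read_camera, camera_params, robot gives the robot as it stands.
- The arm moves only by the tool carry_out, never from a script. Its argument "targets" is a list of rows, each an object of numbers: "hand": the opening in per cent of the stroke, from 0 (shut) to 100 (fully open); "x", "y", "z": the shift along the tool's x, y, z in m; "ax", "ay", "az": the turn, a rotation vector about the tool's x, y, z in rad. In form: [{"hand": .., "x": .., "y": .., "z": .., "ax": .., "ay": .., "az": ..}, ...]. A call has 1 to 8 rows; each row is the pose to reach, as a shift and turn from the pose commanded when the call began, along the tool's axes at that moment; what a row does not reach only later rows make up. A row lasts 1/8 s, in which the tool goes at most 62.5 mm and 10.7 degrees, less where a joint would pass 70% of its speed; a pose out of reach is approached as far as the arm can. A call with a gripper value outside its range is refused whole. The fingers move at their own pace and stop on an object; "newtons" is the grip in N (left out, the last holds). Time passes only in rows, so rows that repeat a pose let the fingers close. It gives the time, the measured TCP pose, the force, the opening and the grip force at its end, in the units of the state.
- read_state(): the state, without advancing time (a new reading comes with each control period).
- read_camera(name): name is "side" or "top"; returns (picture, depth): 384x512x3 uint8, blue, green, red; 384x512 float32, m along the optical axis (not along the pixel's ray), 0 where there is no reading.
- camera_params(name): a dict with "fx", "fy", "cx", "cy" (pixels), "position" and "rotation" of the camera in the world. Camera axes: x right, y up, looking along -z (the intrinsics and any distortion apply to the point x, -y, -z); pixel columns grow to the right and rows downward; lengths in m; the calibration is good to about 2 mm. A picture is of the moment at which its call begins. camera_params takes no time and is no camera call.
- robot.close_job(): hands the job in; it is judged then, once.
The state is a dict: "t": time; "q": joint angles; "dq": joint speeds; "joint_torque": joint torques, N m; "tool_pos": TCP position; "orientation": TCP orientation; "force": force on the tool from outside, world axes, zero at the start; "wrist_torque": the same for the moment, N m; "opening": finger opening in m; "gripper_force": force on a finger pad.
Only numpy, scipy, OpenCV 4.12 (cv2) and the standard library are available. Lean on these libraries where they do the work, as an engineer would, in place of code of your own. Each camera call takes 0.05 s, during which the arm holds its last target. There are 200 camera calls.

## Working session

There is one attempt and no reset: what is moved stays moved. The work goes in short steps, Python scripts to look and compute and a tool call to move; the robot and the scene stay as the last step left them, time stands still between calls to the robot, and variables do not carry over. Pictures are saved under pics/ and viewed, at most 12 in all, crops included, and the job is handed in when it is done.

Besides the shell and the picture viewer there is one more tool, called by a JSON object that holds its "name" and its "arguments". carry_out: Moves the arm, as the interface text tells. Its arguments: {"type":"object","properties":{"targets":{"type":"array","items":{"type":"object","properties":{"hand":{"type":"number"},"x":{"type":"number"},"y":{"type":"number"},"z":{"type":"number"},"ax":{"type":"number"},"ay":{"type":"number"},"az":{"type":"number"}}}},"newtons":{"type":"number"}},"required":["targets"]}

```bash
mkdir -p pics
cat > h.py <<'E'
import numpy as np, cv2
from scipy.spatial.transform import Rotation as R
from plant import read_state, read_camera, camera_params, robot
def pts(name, depth):
    p=camera_params(name); v,u=np.mgrid[0:384,0:512]
    c=np.stack([(u-p['cx'])/p['fx']*depth, -(v-p['cy'])/p['fy']*depth, -depth],-1)
    return c@np.array(p['rotation']).T+np.array(p['position'])
E
python3 - <<'E'
from h import *
print(read_state())
for n in ('side','top'):
    p=camera_params(n); print(p)
    im,d=read_camera(n); np.savez(f'{n}0.npz',im=im,d=d); cv2.imwrite(f'pics/{n}0.png',im)
E
```

```text
{'t': 0.0, 'q': array([-1.41739262e+00,  1.31138877e-01,  1.48927115e+00,  9.40226728e-07,
        1.52299401e+00, -8.53947036e-02]), 'dq': array([-0.00073401,  0.00067626,  0.00023731,  0.00063628,  0.0006856 ,
       -0.00011265]), 'joint_torque': array([-4.88038386e-04, -5.59834599e+01, -4.91770864e+01,  7.67014339e-02,
        3.54191009e-02, -2.00251811e-04]), 'tool_pos': array([ 0.14191113, -0.5827411 ,  0.40370492]), 'orientation': array([-3.11742823e+00, -3.73997332e-01,  9.52059860e-05]), 'force': array([-0.31978041,  0.16019821, -0.24646187]), 'wrist_torque': array([-0.03809117, -0.0085649 , -0.03808175]), 'gripper_force': 0.0, 'opening': 0.09271736212682274}
{'fx': 354.5289814420734, 'fy': 354.5289814420734, 'cx': 254.48748903433562, 'cy': 191.30734441307075, 'position': array([0.48363349, 0.7527114 , 0.63876031]), 'rotation': array([ 0.08901105, -1.36320206, -2.68843334])}
{'fx': 415.07768200029045, 'fy': 415.07768200029045, 'cx': 255.16761245236506, 'cy': 187.77136106712865, 'position': array([ 0.39648829, -0.00298311,  1.3014455 ]), 'rotation': array([ 0.13052341, -0.12225014, -1.56071394])}
```

```bash
sed -i "s/np.array(p\['rotation'\]).T/R.from_rotvec(p['rotation']).as_matrix().T/" h.py; ls
```

```text
h.py
pics
side0.npz
top0.npz
```

View pics/top0.png

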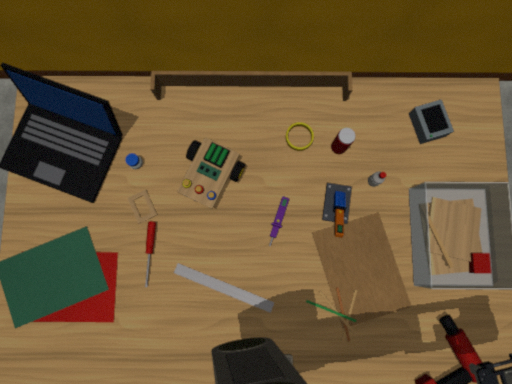

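View pics/side0.png

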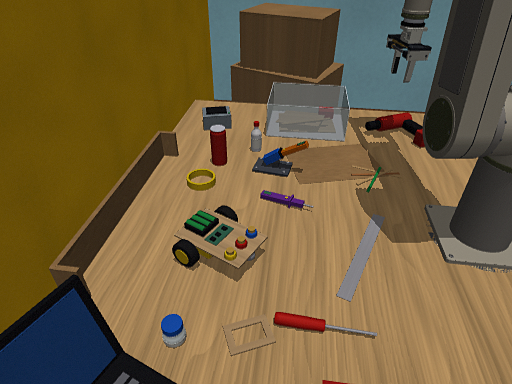

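The top view shows the tester at about (340,220) in its holder (337,203). The test points are yellow (187,184), red (199,189) and blue (211,196), and the purple decoy is at (279,220). The side view shows the tester at (292,150) and the points at (230,254), (241,243) and (251,232).

```bash
cat >> h.py <<'E'
def ray(name,uv,z):
    p=camera_params(name); M=R.from_rotvec(p['rotation']).as_matrix()
    d=M@np.array([(uv[0]-p['cx'])/p['fx'],-(uv[1]-p['cy'])/p['fy'],-1]); o=np.array(p['position'])
    return o+d*(z-o[2])/d[2]
def masks(im):
    h=cv2.cvtColor(im,cv2.COLOR_BGR2HSV).astype(int); H,S,V=h[...,0],h[...,1],h[...,2]
    return dict(orange=(H>=9)&(H<=17)&(S>190)&(V>120),red=((H<6)|(H>174))&(S>150)&(V>90),
      blue=(H>100)&(H<118)&(S>140)&(V>70),yellow=(H>23)&(H<32)&(S>150)&(V>120),green=(H>40)&(H<85)&(S>80)&(V>60))
E
python3 - <<'E'
from h import *
roi={'top':{'t':(325,180,355,245),'b':(178,172,222,205)},'side':{'t':(250,135,315,180),'b':(222,222,262,262)}}
for n in roi:
    z=np.load(n+'0.npz'); im,d=z['im'],z['d']; P=pts(n,d); m=masks(im)
    for k,(a,b,c,e) in roi[n].items():
        for col in (('orange','blue','green') if k=='t' else ('red','blue','yellow')):
            q=np.zeros(d.shape,bool); q[b:e,a:c]=m[col][b:e,a:c]
            v,u=np.nonzero(q)
            if len(v)==0: print(n,k,col,0);continue
            p=P[q&(d>0)]; print(n,k,col,len(v),'uv',u.mean().round(1),v.mean().round(1),'med',np.median(p,0).round(3),'lo',np.percentile(p,3,axis=0).round(3),'hi',np.percentile(p,97,axis=0).round(3))
            if k=='t' and col!='green':
                for zz in ([.086,] if col=='orange' else []):
                    print('   ray',ray(n,(u.mean(),v.mean()),zz))
                l=cv2.fitLine(np.c_[u,v].astype(np.float32),cv2.DIST_L2,0,.01,.01).ravel(); print('   2D line',l)
                w,s,vt=np.linalg.svd(p-p.mean(0),full_matrices=False);print('   3D dir',vt[0],'mean',p.mean(0))
            if k=='b': print('   ray z=.068',ray(n,(u.mean(),v.mean()),.068))
    for nm,(a,b,c,e) in roi[n].items():
        cr=cv2.resize(im[b-8:e+8,a-12:c+12],None,fx=5,fy=5,interpolation=cv2.INTER_NEAREST)
        cv2.imwrite(f'pics/{n}_{nm}.png',cr)
A=[cv2.imread(f'pics/{x}.png') for x in ('top_t','top_b','side_t','side_b')]
H=600//2
A=[cv2.resize(a,(400,300)) if 0 else cv2.copyMakeBorder(cv2.resize(a,None,fx=min(400/a.shape[1],300/a.shape[0]),fy=min(400/a.shape[1],300/a.shape[0]),interpolation=0),0,0,0,0,0) for a in A]
C=np.zeros((600,800,3),np.uint8)
for i,a in enumerate(A):
    y,x=(i//2)*300,(i%2)*400; C[y:y+a.shape[0],x:x+a.shape[1]]=a[:300,:400]
cv2.imwrite('pics/mont.png',C)
E
```

```text
top t orange 88 uv 339.4 219.6 med [ 0.505 -0.241  0.091] lo [ 0.458 -0.252  0.079] hi [ 0.528 -0.229  0.116]
   ray [ 0.5009582  -0.24302754  0.086     ]
   2D line [ 5.4181111e-03 -9.9998534e-01  3.3937500e+02  2.1963637e+02]
   3D dir [-0.87830258  0.1266198   0.46103363] mean [ 0.50058582 -0.24165089  0.09302044]
top t blue 160 uv 339.9 198.5 med [ 0.566 -0.252  0.059] lo [ 0.545 -0.267  0.04 ] hi [ 0.592 -0.236  0.074]
   2D line [2.1636748e-01 9.7631198e-01 3.3988751e+02 1.9850000e+02]
   3D dir [-0.821933    0.07945421  0.56401522] mean [ 0.56732692 -0.25167587  0.05831661]
top t green 12 uv 339.8 228.0 med [ 0.475 -0.239  0.109] lo [ 0.469 -0.242  0.107] hi [ 0.481 -0.236  0.114]
top b red 10 uv 200.4 191.0 med [0.584 0.167 0.067] lo [0.58  0.164 0.065] hi [0.597 0.178 0.073]
   ray z=.068 [0.58607256 0.16893066 0.068     ]
top b blue 5 uv 212.6 197.2 med [0.566 0.131 0.066] lo [0.565 0.125 0.064] hi [0.574 0.142 0.068]
   ray z=.068 [0.56747013 0.13176902 0.068     ]
top b yellow 19 uv 186.2 183.5 med [0.605 0.214 0.068] lo [0.6   0.202 0.062] hi [0.623 0.222 0.073]
   ray z
[... 480 characters left out ...]
e [  0.8581998  -0.5133158 271.29013   156.72223  ]
   3D dir [ 0.80134381 -0.08670174 -0.59188758] mean [ 0.56500028 -0.24020872  0.04910778]
side t green 10 uv 300.4 142.7 med [ 0.475 -0.24   0.105] lo [ 0.465 -0.4    0.027] hi [ 0.483 -0.235  0.112]
side b red 46 uv 241.3 243.9 med [0.591 0.184 0.066] lo [0.582 0.169 0.058] hi [0.604 0.189 0.068]
   ray z=.068 [0.59070315 0.18499564 0.068     ]
side b blue 59 uv 251.0 233.8 med [0.574 0.147 0.065] lo [0.563 0.133 0.058] hi [0.587 0.151 0.069]
   ray z=.068 [0.57385645 0.14915537 0.068     ]
side b yellow 41 uv 230.3 254.8 med [0.608 0.222 0.067] lo [0.601 0.206 0.062] hi [0.622 0.226 0.068]
   ray z=.068 [0.6088628  0.22140761 0.068     ]
```

View pics/mont.png

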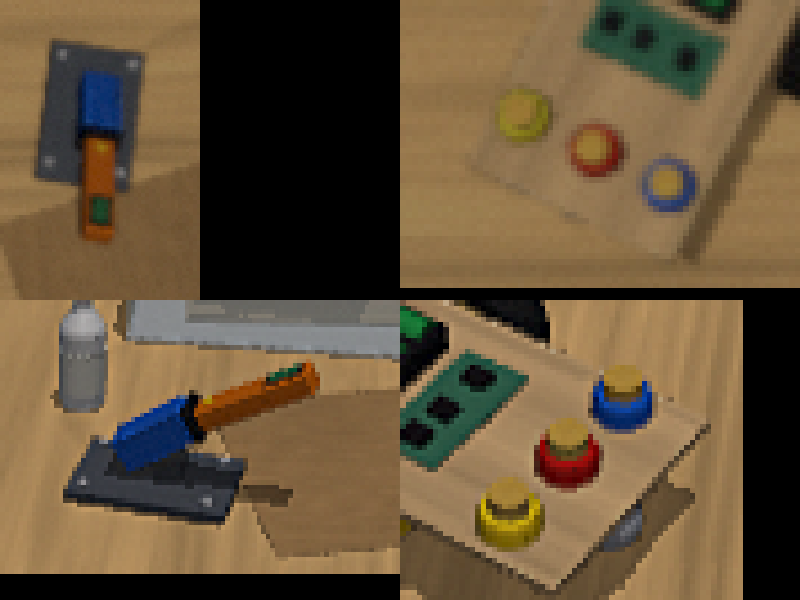

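The montage shows the tester with its readout up and its yellow spot near the guard. The brass cap tops are clear in both views: top at about (186,182.5), (198.5,188.5), (211,195), and side at (230.6,249), (241,238), (251.5,228) for yellow, red and blue. Next I triangulate the points and plan the poses.

```bash
cat >> h.py <<'E'
def tri(ut,us):
    A=np.zeros((3,3));b=np.zeros(3);L=[]
    for n,uv in (('top',ut),('side',us)):
        p=camera_params(n);o=np.array(p['position']);d=ray(n,uv,0)-o;d/=np.linalg.norm(d)
        Q=np.eye(3)-np.outer(d,d);A+=Q;b+=Q@o;L.append((o,Q))
    x=np.linalg.solve(A,b);return x,[round(1e3*np.linalg.norm(Q@(x-o)),1) for o,Q in L]
def tester_R(yaw,pitch): return R.from_euler('ZY',[yaw,pitch],degrees=True)   # pitch>0: tip down
G=R.from_matrix(np.diag([1.,-1,-1]))
def tool_pose(mid,yaw,pitch,alpha=10):
    T=tester_R(yaw,pitch)*R.from_euler('Y',alpha,degrees=True)*G
    return np.array(mid)-T.apply([0,0,.167]),T
def delta(pos,T,s=None):
    s=s or read_state();C=R.from_rotvec(s['orientation'])
    return C.inv().apply(pos-s['tool_pos']).round(4),(C.inv()*T).as_rotvec().round(4)
E
python3 - <<'E'
from h import *
for c,a,b in (('y',(186.2,182.5),(230.6,249.3)),('r',(198.5,188.5),(241,238.1)),('b',(210.9,194.8),(251.5,228.05))):
    print(c,tri(a,b),ray('top',a,.076).round(4),ray('side',b,.076).round(4))
ms={n:np.load(n+'0.npz') for n in('top','side')}
c={}
for n,(a,b,cc,e) in (('top',(330,215,350,242)),('side',(285,135,315,160))):
    m=masks(ms[n]['im'])['green'];q=np.zeros_like(m);q[b:e,a:cc]=m[b:e,a:cc];v,u=np.nonzero(q);c[n]=(u.mean(),v.mean());print(n,len(u),c[n])
print('readout',tri(c['top'],c['side']),ray('top',c['top'],.108),ray('side',c['side'],.108))
# base corners -> yaw
bc=[ray('top',(313+x/3.7-.5,172+y/3.7-.5),.012)[:2] for x,y in((52,40),(145,55),(128,190),(37,180))]
print(np.array(bc).round(3))
# depth of tall bystanders
P=pts('top',ms['top']['d']);print('glue',P[172:187,368:388][P[172:187,368:388][...,2]>.06].min(0),P[172:187,368:388].max((0,1)),np.median(P[172:187,368:388][P[172:187,368:388][...,2]>.06],0))
# orange+sleeve handle axis: per-row centroids of handle top face
m=masks(ms['top']['im'])['orange']
for v in range(206,240,3):
    u=np.nonzero(m[v,325:355])[0]+325
    if len(u): print(v,u.min(),u.max(),np.median(P[v,u],0).round(4))
E
```

```text
y (array([0.61028966, 0.21138039, 0.07459198]), [np.float64(0.3), np.float64(0.3)]) [0.6104 0.2112 0.076 ] [0.6096 0.2128 0.076 ]
r (array([0.59285503, 0.17386707, 0.07507057]), [np.float64(0.3), np.float64(0.3)]) [0.5924 0.1737 0.076 ] [0.593  0.1748 0.076 ]
b (array([0.57414512, 0.1363136 , 0.07456054]), [np.float64(0.4), np.float64(0.4)]) [0.5736 0.1361 0.076 ] [0.5743 0.1378 0.076 ]
top 12 (np.float64(339.75), np.float64(228.0))
side 10 (np.float64(300.4), np.float64(142.7))
readout (array([ 0.47531497, -0.23913623,  0.10808635]), [np.float64(0.2), np.float64(0.2)]) [ 0.47509212 -0.23913888  0.108     ] [ 0.47554079 -0.23934073  0.108     ]
[[ 0.625 -0.22 ]
 [ 0.612 -0.299]
 [ 0.497 -0.281]
 [ 0.505 -0.205]]
glue [ 0.39648829 -0.38706454  0.06084215] [ 0.66163913 -0.00298311  1.3014455 ] [ 0.62924845 -0.36390529  0.07805574]
212 337 342 [ 0.5239 -0.2405  0.0811]
215 337 342 [ 0.5146 -0.2439  0.086 ]
218 337 342 [ 0.5052 -0.2419  0.0915]
221 337 342 [ 0.4963 -0.2416  0.0942]
233 336 338 [ 0.4604 -0.2296  0.116 ]
```

Run:
```python
from h import *
mid=np.array([.4753,-.2391,.1081])+tester_R(-8,30).apply([.036,0,-.009]);print('mid',mid)
p,T=tool_pose(mid,-8,30)
b=T.apply([0,0,-.12])
print('grasp tcp',p,'pre',p+b,delta(p+b,T))
```

```text
mid [ 0.5017173  -0.24281271  0.08230577]
grasp tcp [ 0.60801815 -0.25775232  0.21023519] pre [ 0.68440199 -0.26848737  0.30216053] (array([ 0.6014, -0.1769,  0.102 ]), array([ 0.1305, -0.6895,  0.3634]))
```

{"name": "carry_out", "arguments": {"targets": [{"hand": 60, "x": 0.601, "y": -0.177, "z": 0.102, "ax": 0.13, "ay": -0.69, "az": 0.363}, {"hand": 60, "x": 0.601, "y": -0.177, "z": 0.102, "ax": 0.13, "ay": -0.69, "az": 0.363}, {"hand": 60, "x": 0.601, "y": -0.177, "z": 0.102, "ax": 0.13, "ay": -0.69, "az": 0.363}, {"hand": 60, "x": 0.601, "y": -0.177, "z": 0.102, "ax": 0.13, "ay": -0.69, "az": 0.363}, {"hand": 60, "x": 0.601, "y": -0.177, "z": 0.102, "ax": 0.13, "ay": -0.69, "az": 0.363}, {"hand": 60, "x": 0.601, "y": -0.177, "z": 0.102, "ax": 0.13, "ay": -0.69, "az": 0.363}, {"hand": 60, "x": 0.601, "y": -0.177, "z": 0.102, "ax": 0.13, "ay": -0.69, "az": 0.363}, {"hand": 60, "x": 0.601, "y": -0.177, "z": 0.102, "ax": 0.13, "ay": -0.69, "az": 0.363}]}}

```text
t: 1.1
tool_pos: [0.5704, -0.3342, 0.3235]
orientation: [-2.902, 0.203, 1.058]
force: [1.2, -0.2, -0.3]
opening: 0.0554
gripper_force: 0.0
```

```bash
cat > d.py <<'E'
from h import *
import sys
def go(mid,yaw,pitch,back=0,alpha=10):
    s=read_state();p,T=tool_pose(mid,yaw,pitch,alpha);p=p+T.apply([0,0,-back])
    print('t',round(s['t'],2),'q',s['q'].round(2),'F',s['force'].round(1),'op',round(s['opening'],4),'delta',*delta(p,T,s))
E
python3 -c "
from d import *
go([.5017,-.2428,.0823],-8,30,.12)"
```

```text
t 1.1 q [-0.54  0.69  1.02 -0.29  2.08  1.12] F [ 1.2 -0.2 -0.3] op 0.0554 delta [ 0.0931 -0.0809 -0.0505] [ 0.0018  0.0007 -0.0005]
```

{"name": "carry_out", "arguments": {"targets": [{"x": 0.093, "y": -0.081, "z": -0.05}, {"x": 0.093, "y": -0.081, "z": -0.05}, {"x": 0.093, "y": -0.081, "z": -0.05}, {"x": 0.093, "y": -0.081, "z": -0.05}, {"x": 0.093, "y": -0.081, "z": -0.05}]}}

```text
schema error: expected keys hand, x, y, z, ax, ay, az
```

```bash
python3 -c "
from d import *
go([.5017,-.2428,.0823],-8,30,.12)
go([.5017,-.2428,.0823],-8,30,.0)
im,d=read_camera('side');cv2.imwrite('pics/s1.png',cv2.resize(im[20:220,180:440],(780,600)))"
```

```text
t 1.1 q [-0.54  0.69  1.02 -0.29  2.08  1.12] F [ 1.2 -0.2 -0.3] op 0.0554 delta [ 0.0931 -0.0809 -0.0505] [ 0.0018  0.0007 -0.0005]
t 1.1 q [-0.54  0.69  1.02 -0.29  2.08  1.12] F [ 1.2 -0.2 -0.3] op 0.0554 delta [ 0.0931 -0.0811  0.0695] [ 0.0018  0.0007 -0.0005]
```

View pics/s1.png

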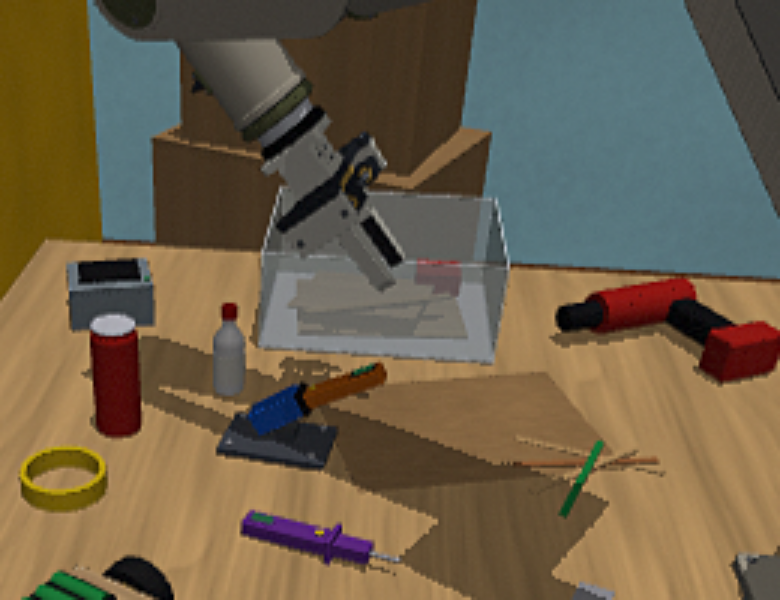

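The crop shows the gripper leaning as planned above and behind the holder at about (380,280), with the tester at (345,385) still seated.

{"name": "carry_out", "arguments": {"targets": [{"hand": 60, "x": 0.093, "y": -0.081, "z": -0.05, "ax": 0, "ay": 0, "az": 0}, {"hand": 60, "x": 0.093, "y": -0.081, "z": -0.05, "ax": 0, "ay": 0, "az": 0}, {"hand": 60, "x": 0.093, "y": -0.081, "z": -0.05, "ax": 0, "ay": 0, "az": 0}, {"hand": 60, "x": 0.093, "y": -0.081, "z": -0.05, "ax": 0, "ay": 0, "az": 0}, {"hand": 60, "x": 0.093, "y": -0.081, "z": -0.02, "ax": 0, "ay": 0, "az": 0}, {"hand": 60, "x": 0.093, "y": -0.081, "z": 0.0, "ax": 0, "ay": 0, "az": 0}, {"hand": 60, "x": 0.093, "y": -0.081, "z": 0.01, "ax": 0, "ay": 0, "az": 0}]}}

```text
t: 2.02
tool_pos: [0.6425, -0.2659, 0.2574]
orientation: [-2.902, 0.207, 1.057]
force: [-0.5, 0.1, 0.2]
opening: 0.0558
gripper_force: 0.0
```

```bash
python3 -c "
from d import *
go([.5017,-.2428,.0823],-8,30,.0)
im,d=read_camera('side');a=im[80:190,230:370]
im,d=read_camera('top');b=im[120:260,270:410]
cv2.imwrite('pics/s2.png',np.vstack([cv2.resize(a,None,fx=2.8,fy=2.7),cv2.resize(b,(392,300))]))"
```

```text
t 2.02 q [-0.42  0.86  0.89 -0.2   2.07  1.26] F [-0.5  0.1  0.2] op 0.0558 delta [ 0.0032 -0.0033  0.0588] [ 0.0007  0.     -0.0027]
```

View pics/s2.png

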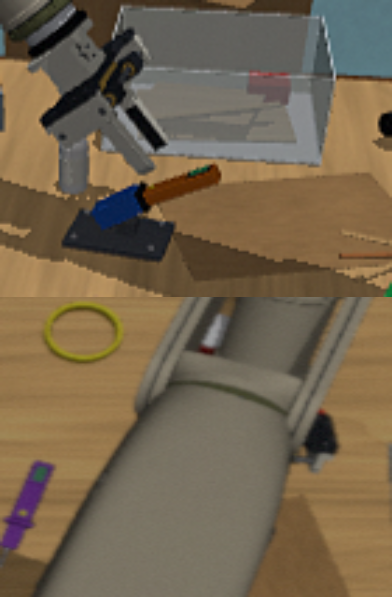

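The side crop shows the fingers lined up above the handle at (190,185). In the top crop the arm hides the tester. I continue along the tool axis.

{"name": "carry_out", "arguments": {"targets": [{"hand": 60, "x": 0.002, "y": -0.002, "z": 0.02, "ax": 0, "ay": 0, "az": 0}, {"hand": 60, "x": 0.002, "y": -0.002, "z": 0.04, "ax": 0, "ay": 0, "az": 0}, {"hand": 60, "x": 0.002, "y": -0.002, "z": 0.04, "ax": 0, "ay": 0, "az": 0}, {"hand": 60, "x": 0.002, "y": -0.002, "z": 0.04, "ax": 0, "ay": 0, "az": 0}]}}

```text
t: 2.62
tool_pos: [0.6213, -0.2596, 0.2265]
orientation: [-2.904, 0.204, 1.054]
force: [0.2, 0.0, 0.6]
opening: 0.0561
gripper_force: 0.0
```

```bash
python3 -c "
from d import *
go([.5017,-.2428,.0823],-8,30,.0)"
```

```text
t 2.62 q [-0.42  0.82  1.   -0.2   1.99  1.27] F [0.2 0.  0.6] op 0.0561 delta [ 0.0001 -0.0001  0.0211] [ 0.0022 -0.002  -0.0015]
```

{"name": "carry_out", "arguments": {"newtons": 5, "targets": [{"hand": 60, "x": 0, "y": 0, "z": 0.021, "ax": 0, "ay": 0, "az": 0}, {"hand": 60, "x": 0, "y": 0, "z": 0.021, "ax": 0, "ay": 0, "az": 0}, {"hand": 35, "x": 0, "y": 0, "z": 0.021, "ax": 0, "ay": 0, "az": 0}, {"hand": 20, "x": 0, "y": 0, "z": 0.021, "ax": 0, "ay": 0, "az": 0}, {"hand": 10, "x": 0, "y": 0, "z": 0.021, "ax": 0, "ay": 0, "az": 0}, {"hand": 10, "x": 0, "y": 0, "z": 0.021, "ax": 0, "ay": 0, "az": 0}, {"hand": 10, "x": 0, "y": 0, "z": 0.021, "ax": 0, "ay": 0, "az": 0}]}}

```text
t: 3.5
tool_pos: [0.6074, -0.2573, 0.209]
orientation: [-2.903, 0.203, 1.056]
force: [0.4, 0.4, 1.4]
opening: 0.0242
gripper_force: 5.0
```

```bash
python3 -c "
from d import *
go([.5017,-.2428,.0823],-8,30,.0)
s=read_state();print(s['gripper_force'],s['wrist_torque'].round(2))
im,d=read_camera('side');a=im[80:190,230:370]
cv2.imwrite('pics/s3.png',cv2.resize(a,None,fx=5,fy=5))"
```

```text
t 3.5 q [-0.43  0.8   1.06 -0.2   1.95  1.28] F [0.4 0.4 1.4] op 0.0242 delta [-0.0003  0.0003 -0.0013] [ 0.002  -0.0005 -0.0008]
5.00032939016819 [-0.04 -0.37 -0.04]
```

View pics/s3.png

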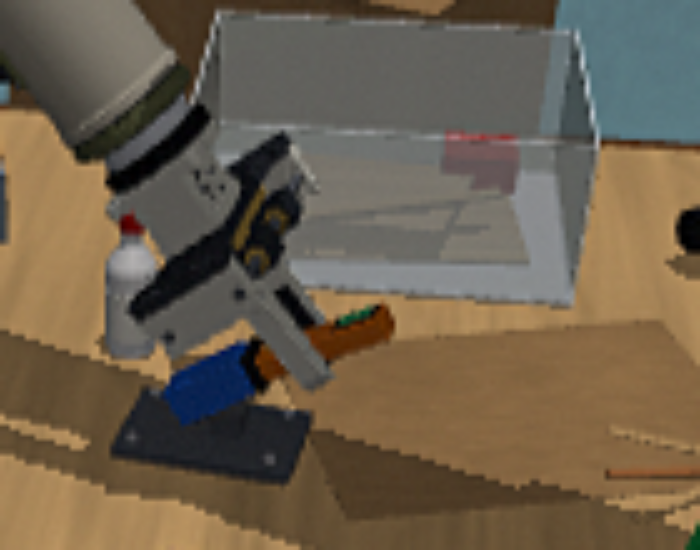

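The crop shows the pads closed on the handle just behind the guard at about (315,360), with the readout clear. I tighten the grip and draw the tester out along its own axis.

{"name": "carry_out", "arguments": {"newtons": 45, "targets": [{"hand": 10, "x": 0, "y": 0, "z": 0, "ax": 0, "ay": 0, "az": 0}, {"hand": 10, "x": 0, "y": 0, "z": 0, "ax": 0, "ay": 0, "az": 0}, {"hand": 10, "x": -0.005, "y": 0, "z": 0.001, "ax": 0, "ay": 0, "az": 0}, {"hand": 10, "x": -0.01, "y": 0, "z": 0.0018, "ax": 0, "ay": 0, "az": 0}, {"hand": 10, "x": -0.02, "y": 0, "z": 0.0035, "ax": 0, "ay": 0, "az": 0}]}}

```text
t: 4.18
tool_pos: [0.5895, -0.2548, 0.2191]
orientation: [-2.903, 0.203, 1.057]
force: [1.8, -1.0, 0.8]
opening: 0.0239
gripper_force: 45.0
```

```bash
python3 -c "
from h import *
s=read_state();print(s['gripper_force'],s['force'].round(1),s['wrist_torque'].round(2))"
```

```text
45.000309348106384 [ 1.8 -1.   0.8] [-0.07 -0.76 -0.02]
```

Forces are low, so I keep pulling.

{"name": "carry_out", "arguments": {"targets": [{"hand": 10, "x": -0.015, "y": 0, "z": 0.0026, "ax": 0, "ay": 0, "az": 0}, {"hand": 10, "x": -0.03, "y": 0, "z": 0.0053, "ax": 0, "ay": 0, "az": 0}, {"hand": 10, "x": -0.045, "y": 0, "z": 0.0079, "ax": 0, "ay": 0, "az": 0}, {"hand": 10, "x": -0.06, "y": 0, "z": 0.0106, "ax": 0, "ay": 0, "az": 0}, {"hand": 10, "x": -0.08, "y": 0, "z": 0.0141, "ax": 0, "ay": 0, "az": 0}, {"hand": 10, "x": -0.08, "y": 0, "z": 0.0141, "ax": 0, "ay": 0, "az": 0}]}}

```text
t: 4.92
tool_pos: [0.5191, -0.245, 0.2602]
orientation: [-2.902, 0.204, 1.057]
force: [-0.1, -0.6, -0.8]
opening: 0.0237
gripper_force: 45.0
```

```bash
python3 -c "
from d import *
s=read_state();print(s['gripper_force'],s['force'].round(1),s['wrist_torque'].round(2))
go([.30,-.15,.30],-8,30)
im,d=read_camera('side');a=im[80:190,230:400]
cv2.imwrite('pics/s4.png',cv2.resize(a,None,fx=4.5,fy=4.5));np.savez('s4.npz',im=im,d=d)"
```

```text
44.999685287475586 [-0.1 -0.6 -0.8] [-0.03 -0.4   0.04]
t 4.92 q [-0.46  0.52  1.37 -0.22  1.92  1.25] F [-0.1 -0.6 -0.8] op 0.0237 delta [-0.202  -0.0632 -0.0495] [ 0.0015  0.0005 -0.0014]
```

View pics/s4.png

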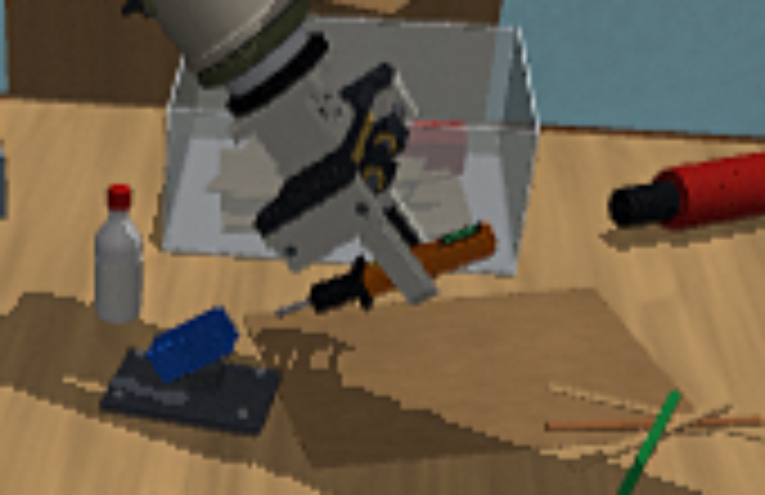

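The tester is free at (380,270) in the crop, rod tip at (280,312), and the holder is still in place. Next is staging above the red point.

```bash
cat >> d.py <<'E'
OFF=np.zeros(3)
def tip(t,yaw=-8,pitch=40):
    go(np.array(t)-tester_R(yaw,pitch).apply([.106,0,0]),yaw,pitch)
E
python3 -c "
from d import *
tip([.5929,.1739,.126])"
```

```text
t 4.97 q [-0.46  0.52  1.37 -0.22  1.92  1.25] F [-0.2  0.8 -0.9] op 0.0237 delta [ 0.0194 -0.4249 -0.0718] [ 0.0015 -0.1743 -0.0013]
```

{"name": "carry_out", "arguments": {"targets": [{"hand": 10, "x": 0.02, "y": -0.02, "z": -0.06, "ax": 0, "ay": 0, "az": 0}, {"hand": 10, "x": 0.019, "y": -0.08, "z": -0.075, "ax": 0, "ay": -0.1, "az": 0}, {"hand": 10, "x": 0.019, "y": -0.15, "z": -0.075, "ax": 0, "ay": -0.174, "az": 0}, {"hand": 10, "x": 0.019, "y": -0.21, "z": -0.075, "ax": 0, "ay": -0.174, "az": 0}, {"hand": 10, "x": 0.019, "y": -0.27, "z": -0.075, "ax": 0, "ay": -0.174, "az": 0}, {"hand": 10, "x": 0.019, "y": -0.33, "z": -0.075, "ax": 0, "ay": -0.174, "az": 0}, {"hand": 10, "x": 0.019, "y": -0.39, "z": -0.072, "ax": 0, "ay": -0.174, "az": 0}, {"hand": 10, "x": 0.019, "y": -0.425, "z": -0.072, "ax": 0, "ay": -0.174, "az": 0}]}}

```text
t: 5.98
tool_pos: [0.6391, 0.171, 0.3005]
orientation: [-2.791, 0.192, 1.303]
force: [-0.1, -0.8, -1.5]
opening: 0.0237
gripper_force: 45.0
```

```bash
python3 -c "
from d import *
tip([.5929,.1739,.126])"
```

```text
t 5.97 q [0.13 0.79 0.95 0.26 2.24 1.9 ] F [-0.1 -0.8 -1.5] op 0.0237 delta [-0.0004  0.0035 -0.0011] [0.0038 0.0008 0.0005]
```

{"name": "carry_out", "arguments": {"targets": [{"hand": 10, "x": 0, "y": 0, "z": 0, "ax": 0, "ay": 0, "az": 0}, {"hand": 10, "x": 0, "y": 0, "z": 0, "ax": 0, "ay": 0, "az": 0}]}}

```text
t: 6.22
tool_pos: [0.6394, 0.1672, 0.3008]
orientation: [-2.79, 0.196, 1.302]
force: [-0.3, -0.7, -1.0]
opening: 0.0234
gripper_force: 45.0
```

```bash
python3 -c "
from d import *
tip([.5929,.1739,.126])
C=[]
for n,(a,b) in (('side',(205,190)),('top',(160,160))):
    im,d=read_camera(n);np.savez(n+'5.npz',im=im,d=d);C.append(cv2.resize(im[b:b+84,a:a+84],None,fx=4.7,fy=7,interpolation=1)[:590])
cv2.imwrite('pics/s5.png',np.hstack(C))"
```

```text
t 6.22 q [0.12 0.79 0.95 0.25 2.24 1.9 ] F [-0.3 -0.7 -1. ] op 0.0234 delta [-0.0007 -0.0002 -0.0002] [ 0.0024  0.0004 -0.0016]
```

View pics/s5.png

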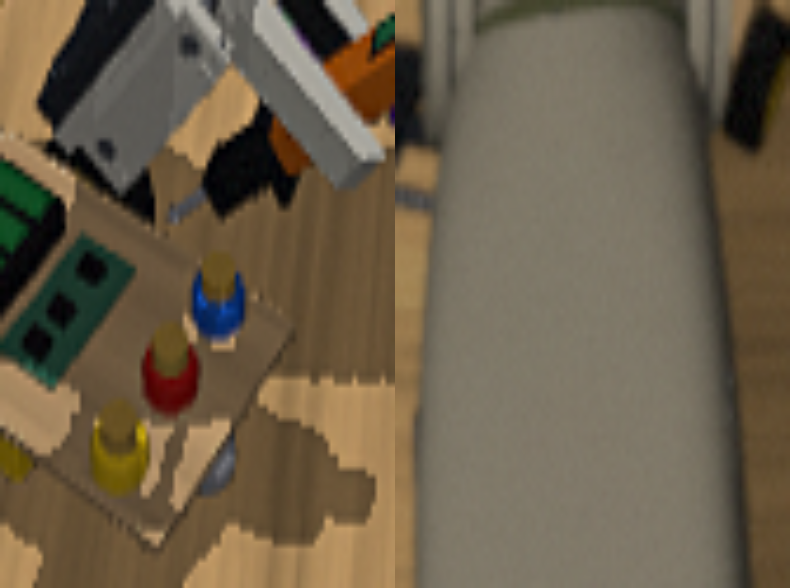

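In the side crop the rod tip is at about (170,216), roughly px (240.7,220.4), straight above the red cap at (170,340). In the top view the arm hides it. I check against the predicted projection and the depth.

```bash
cat >> h.py <<'E'
def proj(name,X):
    p=camera_params(name);c=R.from_rotvec(p['rotation']).inv().apply(np.array(X)-p['position'])
    return np.array([p['cx']-p['fx']*c[0]/c[2],p['cy']+p['fy']*c[1]/c[2]])
E
python3 -c "
from h import *
s=read_state();C=R.from_rotvec(s['orientation']);mid=C.apply([0,0,.167])+s['tool_pos']
T=C*G.inv()*R.from_euler('Y',-10,degrees=True)
for x in(.106,.09,.076,.041,.035): print(x,(mid+T.apply([x,0,0])).round(4),proj('side',mid+T.apply([x,0,0])).round(1))
for y in (-1,1):
  for z in (-1,1): print('guard corner',y,z,proj('side',mid+T.apply([.038,y*.017,z*.014])).round(1))
print('rear end',[proj('side',mid+T.apply([-.055,y*.012,z*.009])).round(1) for y in(-1,1) for z in (-1,1)],'readout',proj('side',mid+T.apply([-.036,0,.009])))
z=np.load('side5.npz');im,P=z['im'],pts('side',z['d'])
for v in range(211,224):
  print(v,' '.join('%3d'%im[v,u].max() for u in range(232,256)))
for uv in((241,220),(242,219),(244,218),(246,217)): print(uv,P[uv[1],uv[0]].round(4))
m=masks(im)['green'];q=np.zeros_like(m);q[180:215,270:310]=m[180:215,270:310];v,u=np.nonzero(q);print('green',len(u),u.mean() if len(u) else 0,v.mean() if len(u) else 0,P[q].mean(0))
"
```

```text
0.106 [0.5932 0.1724 0.1258] [240.7 220.8]
0.09 [0.5811 0.1741 0.1361] [246.  218.3]
0.076 [0.5705 0.1756 0.1451] [250.7 216. ]
0.041 [0.5439 0.1795 0.1676] [262.9 210.1]
0.035 [0.5394 0.1801 0.1715] [265.1 209.1]
guard corner -1 -1 [270.  209.4]
guard corner -1 1 [262.  200.1]
guard corner 1 -1 [266.  219.4]
guard corner 1 1 [257.7 209.9]
rear end [array([303.7, 192.2]), array([298.4, 185.6]), array([301.6, 199.3]), array([296.2, 192.6])] readout [289.54231705 192.80852663]
211  91  92  92  92  91  90  81  88 102  93 178 178 183 193 178 176 180 186  82   0   4   5  11   6
212  91  93  92  92  95  96  98 104 104 100  97  97  99 186 183 183 192 137   0   7  11  10  11  11
213  92  93  96  89  99 108 104 103 104 102 104 110 108  98 179 182 192  11   4  10  10  11  12  10
214  95  95  96  36  43 113 106 107 106 104 109 113 113 104 100 104  70   3   4  13  13  12  10  11
215  99  85  36   4   4 112 107 106 106 105 111 115 113 108 110 110  13   6  14  10   9   7   9   9
216  63  19   4   8   7  82 112 108 106 107 114 115 113 111 109  82  17   8   4   8   9  13  13  17
217   0  10  12  10 
[... 195 characters left out ...]
  11   4   5 125 111 110  62  91  85  83  72  77  86 116 114  25   5  10   5  17  47
220  95  55  33  12   6   5 122 110  94  87  91  70  73  85 114 110 111 103  87  27  10  48  74 120
221 105 113  92  52  52  14 118 109  82  77 112  82 116 114 109 106 102  99 110  89  66 123 118 108
222  97  97 105 110 131  78 116 109 108 122 117 114 113 112 108 104  98  99 105 111 114 115 110 104
223  98  97  96  96 100 102 128 101  81 118 114 111 110 108 108 103  97 101 105 109 110 108 109 103
(241, 220) [0.5921 0.1742 0.1298]
(242, 219) [0.5901 0.1729 0.1319]
(244, 218) [0.5855 0.1735 0.1359]
(246, 217) [0.581  0.174  0.1397]
green 21 289.0952380952381 192.8095238095238 [0.49214288 0.18778688 0.22443412]
```

Prediction and image agree within half a pixel. I descend to just above the cap.

```bash
cat >> d.py <<'E'
def status():
    F=[];Tq=[];ims=[]
    for i in range(4):
        s=read_state();F.append(s['force']);Tq.append(s['wrist_torque']);im,d=read_camera('side')
    C=R.from_rotvec(s['orientation']);mid=C.apply([0,0,.167])+s['tool_pos'];T=C*G.inv()*R.from_euler('Y',-10,degrees=True)
    print('tip',(mid+T.apply([.106,0,0])).round(4),'F',np.mean(F,0).round(2),'tau',np.mean(Tq,0).round(3),'t',s['t'],'op',s['opening'])
    h=cv2.cvtColor(im,cv2.COLOR_BGR2HSV).astype(int)
    P=pts('side',d)
    for n,c in (('y',(.6103,.2114)),('r',(.5929,.1739)),('b',(.5741,.1363))):
        near=np.hypot(P[...,0]-c[0],P[...,1]-c[1])<.0075
        z=P[...,2][near&(P[...,2]>.0)&(P[...,2]<.078)]
        print(n,len(z),'z p50/p90',np.percentile(z,[50,90]).round(4) if len(z) else '')
    return im
E
python3 -c "
from d import *
status()
tip([.5929,.1739,.080])"
```

```text
tip [0.5933 0.1725 0.1262] F [ 0.17 -0.22 -1.01] tau [-0.054 -0.519  0.016] t 6.475 op 0.02360861047927109
y 32 z p50/p90 [0.0751 0.0767]
r 25 z p50/p90 [0.0756 0.0774]
b 20 z p50/p90 [0.0759 0.0767]
t 6.53 q [0.12 0.79 0.95 0.25 2.24 1.9 ] F [ 0.8  0.2 -1.4] op 0.0236 delta [ 0.0351 -0.0009  0.0302] [ 0.0007 -0.0006 -0.0021]
```

{"name": "carry_out", "arguments": {"targets": [{"hand": 10, "x": 0.012, "y": -0.001, "z": 0.01, "ax": 0, "ay": 0, "az": 0}, {"hand": 10, "x": 0.024, "y": -0.001, "z": 0.02, "ax": 0, "ay": 0, "az": 0}, {"hand": 10, "x": 0.035, "y": -0.001, "z": 0.03, "ax": 0, "ay": 0, "az": 0}, {"hand": 10, "x": 0.035, "y": -0.001, "z": 0.03, "ax": 0, "ay": 0, "az": 0}]}}

```text
t: 7.02
tool_pos: [0.6383, 0.1684, 0.2529]
orientation: [-2.788, 0.196, 1.306]
force: [-0.3, 0.4, -1.1]
opening: 0.024
gripper_force: 45.0
```

```bash
python3 -c "
from d import *
status()
tip([.5929,.1739,.072])"
```

```text
tip [0.593  0.1747 0.0804] F [-0.09  0.34 -1.43] tau [-0.031 -0.529 -0.004] t 7.175 op 0.02391016608683511
y 29 z p50/p90 [0.0756 0.077 ]
r 24 z p50/p90 [0.0754 0.0764]
b 4 z p50/p90 [0.0762 0.0771]
t 7.22 q [0.12 0.83 0.97 0.24 2.18 1.88] F [ 0.2 -1.1 -1.8] op 0.0236 delta [0.0068 0.0011 0.0056] [ 0.0016 -0.0015 -0.0009]
```

{"name": "carry_out", "arguments": {"targets": [{"hand": 10, "x": 0.0024, "y": 0.0005, "z": 0.002, "ax": 0, "ay": 0, "az": 0}, {"hand": 10, "x": 0.0048, "y": 0.0005, "z": 0.004, "ax": 0, "ay": 0, "az": 0}, {"hand": 10, "x": 0.0048, "y": 0.0005, "z": 0.004, "ax": 0, "ay": 0, "az": 0}]}}

```text
t: 7.6
tool_pos: [0.639, 0.1679, 0.2491]
orientation: [-2.79, 0.196, 1.301]
force: [0.3, -0.4, -0.6]
opening: 0.0237
gripper_force: 45.0
```

```bash
python3 -c "
from d import *
im=status()
tip([.5929,.1739,.072])
cv2.imwrite('pics/s6.png',cv2.resize(im[205:265,210:280],None,fx=9,fy=9))"
```

```text
tip [0.5928 0.1741 0.0739] F [ 0.53 -0.07 -0.9 ] tau [-0.056 -0.517  0.003] t 7.75 op 0.02392232176456346
y 33 z p50/p90 [0.0749 0.0769]
r 19 z p50/p90 [0.0739 0.0749]
b 12 z p50/p90 [0.0756 0.0768]
t 7.8 q [0.12 0.84 0.98 0.24 2.17 1.88] F [-0.3 -0.6 -0.9] op 0.0236 delta [0.0016 0.0005 0.0011] [ 0.0017 -0.0006 -0.0011]
```

View pics/s6.png

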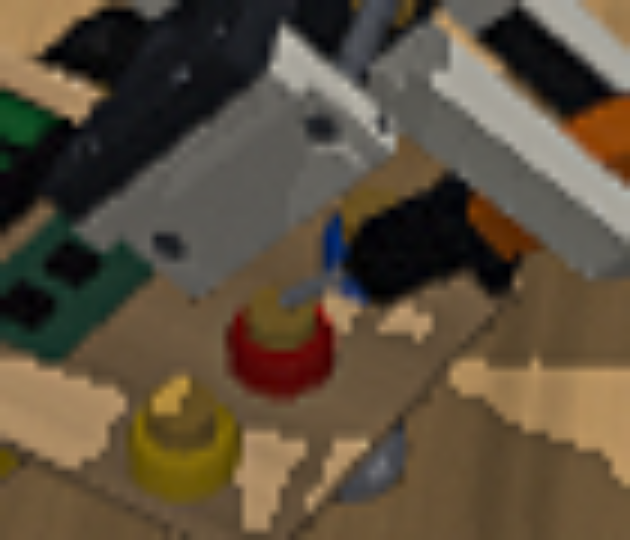

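The tip rests near the centre of the red cap at (285,298) in the crop, and the depth shows the cap about 1.5 mm down. I press 2 mm more and hold.

{"name": "carry_out", "arguments": {"targets": [{"hand": 10, "x": 0.0017, "y": 0.0003, "z": 0.0013, "ax": 0, "ay": 0, "az": 0}, {"hand": 10, "x": 0.0017, "y": 0.0003, "z": 0.0013, "ax": 0, "ay": 0, "az": 0}, {"hand": 10, "x": 0.0017, "y": 0.0003, "z": 0.0013, "ax": 0, "ay": 0, "az": 0}]}}

```text
t: 8.18
tool_pos: [0.6391, 0.1677, 0.2472]
orientation: [-2.79, 0.195, 1.3]
force: [-0.7, 0.2, 0.1]
opening: 0.0235
gripper_force: 45.0
```

```bash
python3 -c "
from d import *
im=status()
tip([.5929,.1739,.09])"
```

```text
tip [0.5929 0.1738 0.0718] F [-0.38  0.1   0.43] tau [ 0.054 -0.426 -0.039] t 8.325 op 0.023576272872452828
y 33 z p50/p90 [0.0754 0.0764]
r 23 z p50/p90 [0.0717 0.0762]
b 18 z p50/p90 [0.0757 0.0769]
t 8.38 q [0.12 0.84 0.98 0.24 2.17 1.88] F [ 1.   0.5 -0.9] op 0.0236 delta [-0.0139  0.0003 -0.0118] [ 0.0017 -0.0006 -0.001 ]
```

Red is about 3.7 mm down, confirmed by both depth and force. I hold briefly, then lift.

{"name": "carry_out", "arguments": {"targets": [{"hand": 10, "x": 0, "y": 0, "z": 0, "ax": 0, "ay": 0, "az": 0}, {"hand": 10, "x": -0.014, "y": 0, "z": -0.012, "ax": 0, "ay": 0, "az": 0}, {"hand": 10, "x": -0.026, "y": 0, "z": -0.022, "ax": 0, "ay": 0, "az": 0}, {"hand": 10, "x": -0.026, "y": 0, "z": -0.022, "ax": 0, "ay": 0, "az": 0}]}}

```text
t: 8.88
tool_pos: [0.6399, 0.1678, 0.2843]
orientation: [-2.793, 0.195, 1.294]
force: [-0.1, -0.2, -1.1]
opening: 0.0233
gripper_force: 45.0
```

```bash
python3 -c "
from d import *
im=status()
tip([.5741,.1363,.105]);tip([.5741,.1363,.08])"
```

```text
tip [0.593  0.1738 0.1056] F [-0.01 -0.08 -0.9 ] tau [-0.031 -0.524  0.007] t 9.025 op 0.023755774486650547
y 34 z p50/p90 [0.0748 0.0761]
r 26 z p50/p90 [0.0757 0.0768]
b 16 z p50/p90 [0.0752 0.0763]
t 9.07 q [0.12 0.81 0.96 0.25 2.21 1.89] F [ 0.1 -0.2 -1.1] op 0.0237 delta [-0.0083  0.0401  0.0104] [ 0.0018 -0.     -0.0014]
t 9.07 q [0.12 0.81 0.96 0.25 2.21 1.89] F [ 0.1 -0.2 -1.1] op 0.0237 delta [0.0109 0.04   0.0265] [ 0.0018 -0.     -0.0014]
```

The red cap has sprung back. Next is blue.

{"name": "carry_out", "arguments": {"targets": [{"hand": 10, "x": -0.004, "y": 0.02, "z": 0.005, "ax": 0, "ay": 0, "az": 0}, {"hand": 10, "x": -0.008, "y": 0.04, "z": 0.0104, "ax": 0, "ay": 0, "az": 0}, {"hand": 10, "x": -0.008, "y": 0.04, "z": 0.0104, "ax": 0, "ay": 0, "az": 0}, {"hand": 10, "x": 0.001, "y": 0.04, "z": 0.0184, "ax": 0, "ay": 0, "az": 0}, {"hand": 10, "x": 0.011, "y": 0.04, "z": 0.0265, "ax": 0, "ay": 0, "az": 0}, {"hand": 10, "x": 0.011, "y": 0.04, "z": 0.0265, "ax": 0, "ay": 0, "az": 0}, {"hand": 10, "x": 0.011, "y": 0.04, "z": 0.0265, "ax": 0, "ay": 0, "az": 0}]}}

```text
t: 9.95
tool_pos: [0.6206, 0.1302, 0.2555]
orientation: [-2.79, 0.195, 1.302]
force: [0.5, 0.5, -0.6]
opening: 0.0236
gripper_force: 45.0
```

```bash
python3 -c "
from d import *
im=status()
tip([.5741,.1363,.072])
cv2.imwrite('pics/s7.png',cv2.resize(im[195:255,215:285],None,fx=9,fy=9))"
```

```text
tip [0.5746 0.1361 0.0808] F [-0.14  0.23 -0.8 ] tau [-0.034 -0.506 -0.011] t 10.1 op 0.02341801846743448
y 34 z p50/p90 [0.0751 0.0764]
r 22 z p50/p90 [0.0758 0.0766]
b 19 z p50/p90 [0.0749 0.0767]
t 10.15 q [0.08 0.76 1.08 0.2  2.15 1.82] F [-0.4 -0.1 -1.3] op 0.0237 delta [0.0066 0.0002 0.006 ] [ 0.0016 -0.0014 -0.001 ]
```

View pics/s7.png

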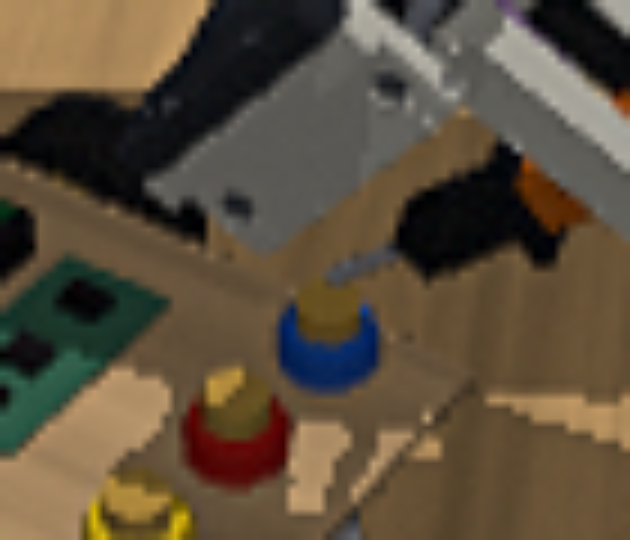

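The tip at (330,275) in the crop is just above the centre of the blue cap (330,295). I press.

{"name": "carry_out", "arguments": {"targets": [{"hand": 10, "x": 0.0033, "y": 0.0002, "z": 0.003, "ax": 0, "ay": 0, "az": 0}, {"hand": 10, "x": 0.0066, "y": 0.0002, "z": 0.006, "ax": 0, "ay": 0, "az": 0}, {"hand": 10, "x": 0.0068, "y": 0.0002, "z": 0.0062, "ax": 0, "ay": 0, "az": 0}, {"hand": 10, "x": 0.0068, "y": 0.0002, "z": 0.0062, "ax": 0, "ay": 0, "az": 0}]}}

```text
t: 10.65
tool_pos: [0.6202, 0.1297, 0.2467]
orientation: [-2.79, 0.196, 1.301]
force: [0.5, 0.6, 0.8]
opening: 0.0235
gripper_force: 45.0
```

```bash
python3 -c "
from d import *
im=status()"
```

```text
tip [0.574  0.1358 0.0713] F [0.02 0.2  0.27] tau [-0.044 -0.458 -0.002] t 10.8 op 0.023913162409792802
y 28 z p50/p90 [0.0756 0.0768]
r 25 z p50/p90 [0.0751 0.0763]
b 23 z p50/p90 [0.0718 0.075 ]
```

Blue is about 3.7 mm down. I lift off and compute the final level pose.

{"name": "carry_out", "arguments": {"targets": [{"hand": 10, "x": 0, "y": 0, "z": 0, "ax": 0, "ay": 0, "az": 0}, {"hand": 10, "x": -0.014, "y": 0, "z": -0.012, "ax": 0, "ay": 0, "az": 0}, {"hand": 10, "x": -0.03, "y": 0, "z": -0.026, "ax": 0, "ay": 0, "az": 0}, {"hand": 10, "x": -0.06, "y": 0, "z": -0.052, "ax": 0, "ay": 0, "az": 0}, {"hand": 10, "x": -0.06, "y": 0, "z": -0.052, "ax": 0, "ay": 0, "az": 0}]}}

```text
t: 11.48
tool_pos: [0.6224, 0.1298, 0.3321]
orientation: [-2.795, 0.194, 1.288]
force: [0.3, 0.2, -0.7]
opening: 0.0239
gripper_force: 45.0
```

```bash
python3 -c "
from d import *
im=status()
go([.46,.05,.32],-8,0)"
```

```text
tip [0.5752 0.1358 0.1506] F [-0.2   0.08 -1.32] tau [-0.026 -0.53  -0.013] t 11.625 op 0.023395040582551506
y 29 z p50/p90 [0.0755 0.0769]
r 26 z p50/p90 [0.0758 0.0768]
b 26 z p50/p90 [0.0752 0.0764]
t 11.68 q [0.08 0.7  1.04 0.21 2.25 1.85] F [-0.2  0.8 -1. ] op 0.0239 delta [-0.1986  0.1016 -0.0105] [ 0.0022  0.6984 -0.0007]
```

{"name": "carry_out", "arguments": {"targets": [{"hand": 10, "x": -0.04, "y": 0.02, "z": -0.02, "ax": 0, "ay": 0.1, "az": 0}, {"hand": 10, "x": -0.08, "y": 0.04, "z": -0.02, "ax": 0, "ay": 0.24, "az": 0}, {"hand": 10, "x": -0.12, "y": 0.06, "z": -0.02, "ax": 0, "ay": 0.38, "az": 0}, {"hand": 10, "x": -0.16, "y": 0.08, "z": -0.015, "ax": 0, "ay": 0.52, "az": 0}, {"hand": 10, "x": -0.185, "y": 0.095, "z": -0.01, "ax": 0, "ay": 0.63, "az": 0}, {"hand": 10, "x": -0.1986, "y": 0.1016, "z": -0.0105, "ax": 0.002, "ay": 0.698, "az": 0}, {"hand": 10, "x": -0.1986, "y": 0.1016, "z": -0.0105, "ax": 0.002, "ay": 0.698, "az": 0}, {"hand": 10, "x": -0.1986, "y": 0.1016, "z": -0.0105, "ax": 0.002, "ay": 0.698, "az": 0}]}}

```text
t: 12.68
tool_pos: [0.4889, 0.0461, 0.4837]
orientation: [-3.11, 0.218, 0.277]
force: [0.2, -0.9, -1.6]
opening: 0.0232
gripper_force: 45.0
```

```bash
python3 -c "
from d import *
im=status()
go([.46,.05,.32],-8,0)
cv2.imwrite('pics/s8.png',cv2.resize(im,(800,600)))
P=pts('side',read_camera('side')[1])
s=read_state();C=R.from_rotvec(s['orientation']);mid=C.apply([0,0,.167])+s['tool_pos']
m=masks(im)['orange']&(np.linalg.norm(P-mid,axis=-1)<.08);p=P[m];w=np.linalg.svd(p-p.mean(0))[2][0];print(m.sum(),w)
for c in('orange','green'):
  m=masks(im)[c]&(np.linalg.norm(P-mid,axis=-1)<.08);print(c,m.sum(),P[m].mean(0))
print(mid,proj('side',mid+np.array([.105,-.0148,0])))
"
```

```text
tip [0.565  0.0354 0.3189] F [-0.32 -0.16 -1.1 ] tau [ 0.004 -0.106  0.011] t 12.825 op 0.023436010777174006
y 30 z p50/p90 [0.0756 0.0768]
r 24 z p50/p90 [0.0756 0.0768]
b 24 z p50/p90 [0.0755 0.0762]
t 12.88 q [-0.02 -0.09  1.58  0.02  1.83  1.7 ] F [ 0.  -0.3 -1.6] op 0.0237 delta [-0.0006  0.0002 -0.0007] [ 0.0005  0.0027 -0.0003]
4 [-9.79461247e-01  2.01632400e-01 -2.00420128e-04]
orange 4 [0.45527754 0.05837801 0.32752201]
green 25 [0.42475683 0.05505789 0.32957906]
[0.46013101 0.05012449 0.31955319] [262.45244343 113.49827358]
```

View pics/s8.png

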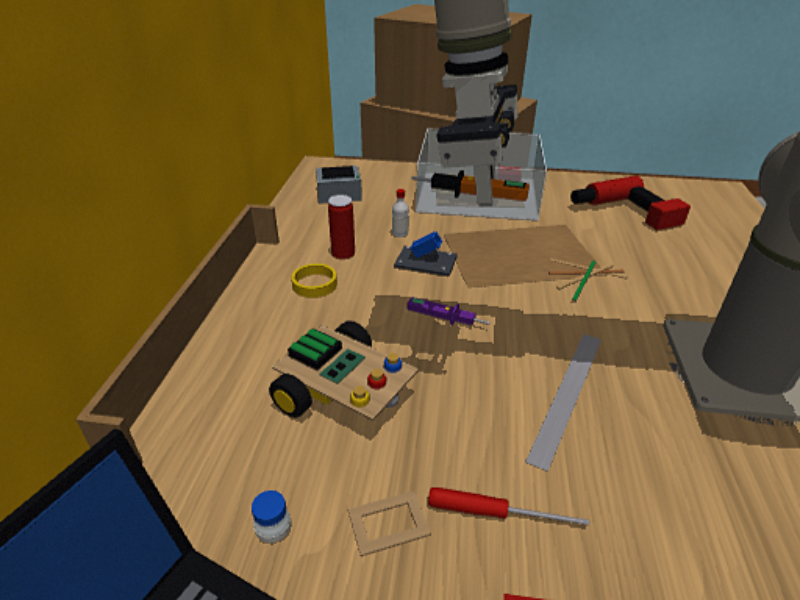

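The view shows the tester level, with its tip at about (415,179) and the green readout on top at (515,184). It is clear of everything, and all other objects are in place. I hold still, then hand in.

{"name": "carry_out", "arguments": {"targets": [{"hand": 10, "x": 0, "y": 0, "z": 0, "ax": 0, "ay": 0, "az": 0}, {"hand": 10, "x": 0, "y": 0, "z": 0, "ax": 0, "ay": 0, "az": 0}, {"hand": 10, "x": 0, "y": 0, "z": 0, "ax": 0, "ay": 0, "az": 0}, {"hand": 10, "x": 0, "y": 0, "z": 0, "ax": 0, "ay": 0, "az": 0}, {"hand": 10, "x": 0, "y": 0, "z": 0, "ax": 0, "ay": 0, "az": 0}, {"hand": 10, "x": 0, "y": 0, "z": 0, "ax": 0, "ay": 0, "az": 0}, {"hand": 10, "x": 0, "y": 0, "z": 0, "ax": 0, "ay": 0, "az": 0}, {"hand": 10, "x": 0, "y": 0, "z": 0, "ax": 0, "ay": 0, "az": 0}]}}

```text
t: 13.92
tool_pos: [0.4888, 0.046, 0.4851]
orientation: [-3.11, 0.218, 0.271]
force: [-0.8, 0.7, -0.3]
opening: 0.0236
gripper_force: 45.0
```

```bash
python3 -c "
from h import *
print(robot.close_job())"
```

```text
the job is handed in; nothing more can be done
None
```

I drew the tester, pressed red then blue about 3.7 mm each for roughly half a second, left yellow untouched, and handed the job in at 13.9 s with the tester held level, readout up, about 32 cm above the bench.

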